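# Shorten the telescopic stop of a drill jig by one hole and load a tube

## Task

The next tube is longer than the last: squeeze the red button of the drill jig's telescopic end stop and slide the stop in (away from the V blocks) to its next hole, so that the button clicks out again. Then take the blue tube from the rack, lay it in the jig's V blocks with its end pushed up against the stop, and swing the leaf fully down over it. Leave the other tubes and tools where they are.

Things in the scene. Friction and masses are not known exactly. Their poses are not given: they have to be found in the camera images.
- jig: Leaf drill jig, bolted down: dark steel base plate 120 x 480 x 12 mm. Origin: underside of the plate, x = 0 on the jig's long axis, y along the jig (plate from y = -245 to 235 mm), z up. Seated tube, end stop and inner tube all share one axis at x = 0, z = 62 mm, along y
- seat (a point): Where the middle of the seated tube lies when butted to the stop in its next hole (jig y = -117 mm); the frame has the jig's axes. Two steel V blocks, 24 mm long and 54 mm wide, tops 4 mm below this point, lie with their middles at y = -76 and y = +44 mm from it; the 96 mm between them is free for fingers, down to the base plate 50 mm below
- end_plate (a point): Point at tube-axis height on the face of the blue fixed end plate, which looks to the jig's +y, towards the stop. Plate 50 mm wide, top 23 mm above this point. The tube lies between it and the stop face
- bracket (a point): Point on the stop's axis at the blue bracket (44 mm wide) at the jig's +y end. It carries the stop's fixed inner tube, 20 x 20 mm aluminium with through-holes every 25 mm, that points to -y and enters the sliding outer tube
- stop (a joint): Slide of the telescopic stop in m: 0 at the start (locked, most extended), grows as it is pushed in towards the bracket (jig +y); next hole at 0.025, then 0.050, end 0.058. 1.5 mm play each way when locked; 3 N friction, stays where left. From end plate to stop face: 173 mm at the start, too short for the tube; 198 mm at the next hole
- stop_face (a point): Centre of the stop's steel face (46 x 46 mm, 8 mm thick), which looks to the jig's -y, towards the V blocks; jig's axes, moves with the stop. Behind it (+y): grey square outer tube 26 x 26 mm from 8 to 85 mm behind the face, then the black button housing from 85 to 129 mm (x from -16 to +24 mm, 36 mm high)
- sleeve_mid (a point): Point on the axis of the grey square outer tube (26 x 26 mm), 45 mm behind the stop face: a place to grip the stop without touching the button. The bare tube reaches 37 mm towards the face plate and 40 mm towards the housing
- button_face (a point): Centre of the outer face of the red round button, 18 mm across, on the housing's -x side (the robot's side), at tube-axis height, 107 mm behind the stop face. Pressed, it moves along the jig's +x. The housing's flat back lies 49 mm from it at +x (43 mm when pressed), so two fingers can squeeze button and housing together
- button (a joint): Travel of the button in m: 0 out, 0.006 fully in; sprung, 3 N to start, 8 N fully in. It locks the stop below about 0.0035. Let go between two holes it stays in at about 0.0035 and snaps out to 0 by itself when the stop is slid on to a hole
- leaf (a joint): Hinge of the leaf in rad: 0 closed (level, on its rest pad), about 1.57 upright, 2.1 fully open and leaning back; starts open at 1.8 to 2.1. It stays near upright and falls by its weight elsewhere. A seated tube clears the closed leaf by 2 mm; a tube that is not down in the V blocks keeps it from closing
- leaf_hinge (a point): Centre of the leaf's hinge, whose axis is the jig's y; fixed to the jig at x = 45, y = -187, z = 86 mm
- leaf_handle (a point): Middle of the leaf's black round handle, 18 mm in diameter, 34 mm long, along the leaf, 105 mm from the hinge axis. Closed, the leaf points from the hinge to the jig's -x; opening lifts the handle up and over to +x. Leaf: steel plate 44 mm wide, 8 mm thick, with a brass drill bush; its rest pad stands in front of the tube, 79 mm from the hinge
- blue_tube: The tube to load: blue painted steel tube, 32 mm in diameter, 190 mm long, 0.24 kg. Origin at its middle on its axis; its y axis runs along the tube; both ends are alike. It lies in one of the three places of the rack, axis 56 mm above the bench
- rack: Wooden stock rack, fixed: board 200 x 250 x 10 mm, two bearers along its y at x = -60 and +60 mm (tops at z = 40 mm, triangular ridges to z = 55 mm). Origin: underside, centre. Tubes lie along its x at y = -78, 0 and 78 mm; the 98 mm between the bearers is free for fingers, down to z = 10 mm
- grey_tube: Bystander in the rack: bare steel tube 32 mm in diameter, 150 mm long; origin at its middle
- red_tube: Bystander in the rack: red tube 25 mm in diameter, 190 mm long; origin at its middle
- caliper: Bystander: digital caliper 195 mm long, 12 mm high, lying on the bench; origin under its middle
- deburrer: Bystander: orange-handled deburring tool 160 mm long, 26 mm high, lying on the bench; origin under its middle
- chip_brush: Bystander: flat brush 200 mm long, 18 mm high, lying on the bench; origin under its middle
- ear_defenders: Bystander: yellow ear defenders with a black band, 72 mm high; origin on the bench between the cups
- oil_bottle: Bystander: green bottle 150 mm high, 56 mm across; origin under its middle
Not all that is in view belongs to the job. There is more than one size of the blue_tube; the job needs the smaller.

How it is judged:
By the outcome, as a careful person would: the job done as asked, in the order asked, and still so for the second after the job is handed in, with the robot touching nothing.
It also fails if it takes over 72 s, if anything falls off the work surface, if the arm or the gripper's body presses on something with over 40 N, if the wrist force passes 120 N, or if a joint passes its speed limit or range.

## Robot

A 6-joint arm with a two-finger parallel gripper is mounted at the origin on the work surface. World frame = base frame: x ahead of the robot, y to its left, z up, the work surface at z = 0. Lengths are in m, angles in rad, forces in N, time in s.
With the tool pointing down it reaches from about 0.35 to 0.8 m from the base axis. Payload 7.3 kg.
Tool frame: the origin (TCP) lies between the finger pads; the fingertips stand 25 mm ahead of it and the grasp point (between the pads) lies 6 mm ahead of it (r.tip_extent is the distance from the TCP to the fingertips, in m); z points along the fingers, y is the line along which they close (so a half turn about z gives the same grasp; the last joint's range is limited). The gripper opens to 85 mm and grips with 20 to 120 N. Pads are 22 mm wide; open, the fingers measure 114 mm over their backs; the gripper's body (76 mm by 85 mm) begins 54 mm behind the grasp point. The pads swing forward as they close: fully open they stand 13 mm farther back than shut.
Start: joints at [1.148, 0.342, 1.524, -0, 1.275, -0.146], TCP at [0.143, 0.505, 0.222] pointing down, gripper open.
Joint ranges: [-2.53, 2.53], [-0.77, 2.02], [0.04, 2.7], [-1, 4.14], [0.28, 2.66], [-3.11, 3.11]. Speed limits (rad/s): [2.57, 2.57, 3.14, 3.14, 3.14, 3.14].

## Interface

Orientations are given as a unit quaternion [x, y, z, w].
In Python, from workcell import r, command_gripper, optics gives the robot as it stands. The module is installed in compiled form; this text tells all that it offers. Calls block until the motion is done:
- r.reach(position, orientation): joint-space move of the TCP to a pose.
- r.move_straight(position, orientation=None, speed=0.15, max_force=None): straight line of the TCP; orientation=None keeps the orientation; speed is the mean speed in m/s. With max_force (N) it stops when the force on the tool has changed by that much, and returns True; else False.
- r.movej(angles): joint-space move.
- command_gripper(opening, force=None): finger opening in m; force is the grip in N (None keeps the last); returns when the fingers have stopped.
- r.hold(seconds).
- r.solve_ik(position, orientation): joint angles nearest the present ones, or None.
- r.read_state(): the state.
- optics.get_image(name): name is "side" or "top" or "wrist"; returns (picture, depth): 420x560x3 uint8, red, green, blue; 420x560 float32, m along the optical axis (not along the pixel's ray), 0 where there is no reading.
- optics.camera_model(name): a dict with "K" (3x3 intrinsics, pixels), "k1" (the pictures are not rectified: a ray, as slopes to the right and down, at radius r is drawn at 1 + k1 r^2 times it, then the intrinsics apply), "R" (3x3) and "t" (3): a world point X has camera coordinates R X + t; the wrist camera has in their place "tool_from_camera" (4x4, takes a point from camera to tool coordinates, whose origin is the TCP and whose axes are the flange's). Camera axes: x right, y down, z forward; pixel columns grow to the right and rows downward; lengths in m; the calibration is good to about 2 mm. A picture is of the moment at which its call begins: read the wrist's pose just before it. camera_model takes no time and is no camera call.
A pose or a line that the arm cannot do raises r.PlanningError and nothing moves.
- r.finish_job(): hands the job in; it is judged then, once.
The state is a dict: "time_s": time; "joint_positions": joint angles; "dq": joint speeds; "tau": joint torques, N m; "eef_pos": TCP position; "eef_rot": TCP orientation; "contact_force": force on the tool from outside, world axes, zero at the start; "torque": the same for the moment, N m; "grip_width": finger opening in m; "grip_force": force on a finger pad.
Only numpy, scipy, OpenCV 4.12 (cv2) and the standard library are available. Lean on these libraries where they do the work, as an engineer would, in place of code of your own. Each camera call takes 0.05 s, during which the arm holds its last target. There are 200 camera calls.

## Working session

There is one attempt and no reset: what is moved stays moved. The work goes in short steps, each a Python script; the robot and the scene stay as the last script left them, time stands still between calls to the robot, and variables do not carry over. Pictures are saved under pics/ and viewed, at most 10 in all, crops included, and the job is handed in when it is done.

```bash
mkdir -p pics; cat > h.py <<'E'
import numpy as np, cv2
from workcell import r, command_gripper, optics
from scipy.spatial.transform import Rotation as Ro
def snap(n):
    s=r.read_state(); im,d=optics.get_image(n); m=optics.camera_model(n)
    if n=="wrist":
        T=np.eye(4);T[:3,:3]=Ro.from_quat(s["eef_rot"]).as_matrix();T[:3,3]=s["eef_pos"]
        T=T@np.array(m["tool_from_camera"])
    else:
        T=np.eye(4);R=np.array(m["R"]);T[:3,:3]=R.T;T[:3,3]=-R.T@np.array(m["t"])
    return im,d,dict(K=np.array(m["K"]),k1=m["k1"],T=T)
def rays(c,uv):
    uv=np.asarray(uv,float).reshape(-1,1,2)
    x=cv2.undistortPoints(uv,c["K"],np.array([c["k1"],0,0,0.]))[:,0]
    return np.c_[x,np.ones(len(x))]
def cloud(d,c):
    h,w=d.shape; v,u=np.mgrid[:h,:w]
    p=rays(c,np.c_[u.ravel(),v.ravel()])*d.reshape(-1,1)
    return (p@c["T"][:3,:3].T+c["T"][:3,3]).reshape(h,w,3)
def onplane(c,uv,z):
    q=rays(c,uv)@c["T"][:3,:3].T; o=c["T"][:3,3]
    return o+q*((z-o[2])/q[:,2])[:,None]
def save(n,im): cv2.imwrite(f"pics/{n}.png",im[:,:,::-1])
E
python3 - <<'E'
from h import *
np.set_printoptions(precision=3,suppress=True)
for n in("top","side"):
    im,d,c=snap(n); save(n+"0",im); np.savez(n+"0.npz",im=im,d=d,**c); print(n,c)
s=r.read_state();print(s["eef_rot"],s["time_s"],r.tip_extent)
E
```

```text
top {'K': array([[434.21 ,   0.   , 282.098],
       [  0.   , 434.21 , 211.201],
       [  0.   ,   0.   ,   1.   ]]), 'k1': 0.04679539834456848, 'T': array([[-0.028, -0.996,  0.084,  0.407],
       [-0.999,  0.029,  0.015,  0.028],
       [-0.017, -0.084, -0.996,  1.325],
       [ 0.   ,  0.   ,  0.   ,  1.   ]])}
side {'K': array([[527.3  ,   0.   , 277.735],
       [  0.   , 527.3  , 213.834],
       [  0.   ,   0.   ,   1.   ]]), 'k1': 0.014102090171027443, 'T': array([[ 0.98 , -0.144,  0.138,  0.295],
       [-0.2  , -0.726,  0.658, -0.941],
       [ 0.005, -0.672, -0.74 ,  1.159],
       [ 0.   ,  0.   ,  0.   ,  1.   ]])}
[ 0.138  0.99  -0.001 -0.   ] 0.1 0.025
```

View pics/top0.png

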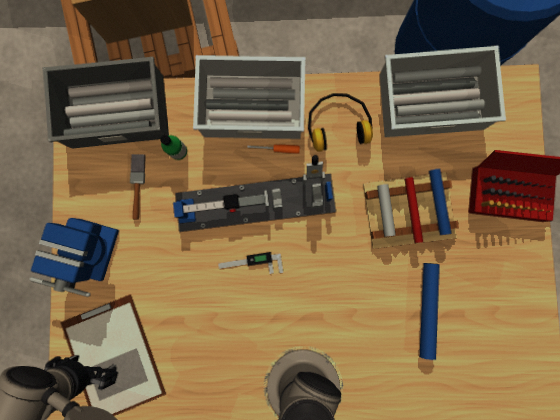

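View pics/side0.png

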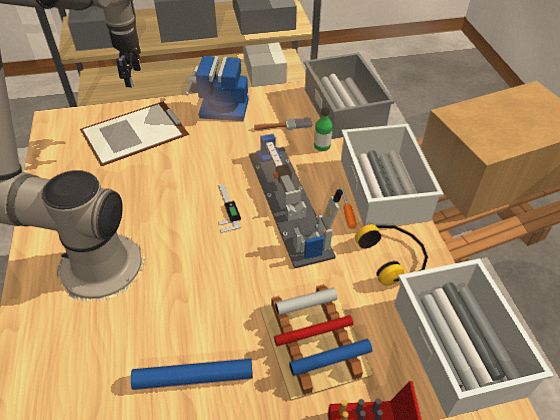

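Top view: the jig's bracket is at left (183,209), its end plate at right (330,190), the leaf leans up at (315,165). The short blue tube is in the rack at (440,200); the long blue one lies on the bench at (430,310). In the side view nothing blocks the jig or rack.

```bash
cat > loc.py <<'E'
from h import *
np.set_printoptions(precision=4,suppress=True)
f=np.load("top0.npz"); im,d=f["im"],f["d"]; c={k:f[k] for k in("K","k1","T")}
P=cloud(d,c); hsv=cv2.cvtColor(im,cv2.COLOR_RGB2HSV)
def roi(x0,y0,x1,y1):
    m=np.zeros(d.shape,bool); m[y0:y1,x0:x1]=1; return m&(d>0)
blue=(hsv[...,0]>100)&(hsv[...,0]<125)&(hsv[...,1]>130)&(hsv[...,2]>50)
def rect(m,z):
    v,u=np.nonzero(m); q=onplane(c,np.c_[u,v],z)[:,:2].astype(np.float32); return cv2.minAreaRect(q),len(u)
bench=P[roi(150,235,330,250)]; print("bench z",np.median(bench[:,2]),bench[:,2].std())
mb=blue&roi(425,160,460,242); r_=rect(mb,.062); print("tube",r_, np.median(P[mb],0))
for n,R_ in(("bracket",roi(165,195,200,225)),("endpl",roi(322,170,340,208))):
    m=blue&R_; print(n,m.sum(),P[m].mean(0),P[m].min(0),P[m].max(0))
m=roi(168,170,342,235)&(P[...,2]>.006)&(hsv[...,2]<110)&(hsv[...,1]<110)|(blue&roi(168,170,342,235))
m=cv2.morphologyEx(m.astype(np.uint8),cv2.MORPH_OPEN,np.ones((3,3)))
m2=(m>0)&(P[...,2]<.02); v,u=np.nonzero(m2); print("plate",cv2.minAreaRect(P[m2][:,:2].astype(np.float32)),rect(m2,.012))
red=((hsv[...,0]<8)|(hsv[...,0]>172))&(hsv[...,1]>140)&roi(200,180,260,225)
print("red",red.sum(),P[red].mean(0) if red.any() else 0)
E
python3 loc.py
```

```text
bench z -0.0002441529892400762 0.002704339148523536
tube (((0.5288448333740234, -0.4093407094478607), (0.18681959807872772, 0.027714600786566734), 6.636937141418457), 613) [ 0.5268 -0.407   0.0692]
bracket 286 [0.5247 0.3375 0.0481] [0.4929 0.3127 0.0111] [0.5641 0.3642 0.0914]
endpl 76 [ 0.5692 -0.0898  0.0831] [ 0.5458 -0.0977  0.064 ] [ 0.5928 -0.0831  0.0901]
plate ((0.5483493804931641, 0.1297053098678589), (0.11871064454317093, 0.4773062467575073), 5.445947647094727) (((0.5481720566749573, 0.12958303093910217), (0.11804360151290894, 0.4770802855491638), 5.481637001037598), 4190)
red 19 [0.5213 0.1908 0.0687]
```

```bash
cat >> h.py <<'E'
A=np.deg2rad(5.45); JO=np.array([.5483,.1297])+.005*np.array([-np.sin(A),np.cos(A)])
def J(x,y,z):  # jig mm -> world m
    e=np.array([np.cos(A),np.sin(A)]);n=np.array([-e[1],e[0]])
    return np.r_[JO+(x*e+y*n)/1e3,z/1e3]
def W2J(p):
    p=np.asarray(p); q=p[...,:2]-JO; e=np.array([np.cos(A),np.sin(A)]);n=np.array([-e[1],e[0]])
    return np.stack([q@e,q@n,p[...,2]],-1)*1e3
def down(ay): # tool down, tool y axis at world angle ay (rad)
    f=(ay+np.pi/2)/2; return np.array([np.cos(f),np.sin(f),0,0])
E
python3 - <<'E'
from h import *
np.set_printoptions(precision=3,suppress=True)
for a in(A,A+np.pi): print(r.solve_ik(J(2,60,250),down(a)))
for a in(A,A+np.pi): print(r.solve_ik(J(0,-117,250),down(a)))
for a in(np.deg2rad(96.6),np.deg2rad(-83.4)): print(r.solve_ik([.528,-.408,.2],down(a)))
r.reach(J(-10,10,300),down(A+np.pi) if abs(r.solve_ik(J(0,0,250),down(A+np.pi))[5])<abs(r.solve_ik(J(0,0,250),down(A))[5]) else down(A))
s=r.read_state();print(s["joint_positions"],s["time_s"])
im,d,c=snap("wrist");save("w1",im);np.savez("w1.npz",im=im,d=d,**c);print(c["T"])
E
```

```text
[ 0.211  0.422  1.325 -0.     1.395  0.116]
[ 0.211  0.422  1.325 -0.     1.395 -3.026]
[-0.104  0.386  1.38  -0.     1.375 -0.2  ]
[-0.104  0.386  1.38  -0.     1.375  2.942]
[-0.773  0.626  1.116 -0.     1.4   -2.459]
[-0.773  0.626  1.116 -0.     1.4    0.683]Traceback (most recent call last):
  File "<stdin>", line 6, in <module>
TypeError: 'NoneType' object is not subscriptable
```

```bash
python3 - <<'E'
from h import *
np.set_printoptions(precision=3,suppress=True)
r.reach(J(-10,10,300),down(A))
s=r.read_state();print(s["joint_positions"],s["time_s"])
im,d,c=snap("wrist");save("w1",im);np.savez("w1.npz",im=im,d=d,**c);print(c["T"])
E
```

```text
[0.125 0.354 1.293 0.    1.495 0.028] 2.05
[[ 0.995  0.092  0.026  0.531]
 [ 0.096 -0.961 -0.261  0.212]
 [ 0.     0.262 -0.965  0.451]
 [ 0.     0.     0.     1.   ]]
```

View pics/w1.png

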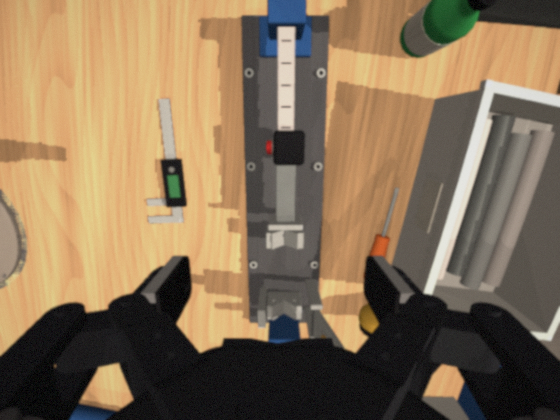

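The wrist view shows the bracket at (287,20), housing at (289,148) with the red button at (269,147), the stop face at (285,228), a V block at (285,240) and the fingers below.

```bash
cat > m.py <<'E'
from h import *
import sys
np.set_printoptions(precision=1,suppress=True)
f=np.load(sys.argv[1]); im,d=f["im"],f["d"]; c={k:f[k] for k in("K","k1","T")}
P=W2J(cloud(d,c)); hsv=cv2.cvtColor(im,cv2.COLOR_RGB2HSV); H,S,V=cv2.split(hsv)
ok=d>0
def rep(n,m):
    q=P[m]; print(n,len(q), "p2",np.percentile(q,2,0),"p50",np.median(q,0),"p98",np.percentile(q,98,0)) if len(q) else print(n,0)
g=lambda x0,x1,y0,y1,z0,z1:ok&(P[...,0]>x0)&(P[...,0]<x1)&(P[...,1]>y0)&(P[...,1]<y1)&(P[...,2]>z0)&(P[...,2]<z1)
rep("housing top",g(-40,40,20,110,74,90))
rep("red",((H<8)|(H>172))&(S>140)&g(-60,10,20,120,30,90))
rep("outer tube top",g(-30,30,-25,30,71,82))
rep("face top",g(-40,40,-60,-30,80,95))
rep("inner top",g(-30,30,120,190,65,82))
rep("plate",g(-90,90,60,220,6,20)&(S<110))
rep("bench",g(-140,-80,0,100,-20,20))
E
python3 m.py w1.npz
```

```text
housing top 1254 p2 [-13.8  21.9  74.2] p50 [ 3.9 57.8 78.7] p98 [23.7 81.  80.6]
red 61 p2 [-23.   53.1  64.9] p50 [-20.3  61.1  68.8] p98 [-17.7  68.5  70.8]
outer tube top 801 p2 [-11.3 -23.9  72.5] p50 [ 0.7  3.3 74.2] p98 [13.6 29.5 75.8]
face top 207 p2 [-20.6 -45.   81.8] p50 [  0.7 -41.2  84. ] p98 [ 23.2 -38.   85.6]
inner top 1024 p2 [ -8.9 121.6  69.6] p50 [  0.7 154.7  71.3] p98 [ 10.6 188.5  73. ]
plate 6701 p2 [-57.4  65.6   9.5] p50 [-12.9 138.   11.3] p98 [ 58.5 215.3  14.9]
bench 2561 p2 [-138.8    2.5   -2.5] p50 [-109.9   52.    -0.8] p98 [-81.2  97.7   1. ]
```

```bash
cat >> h.py <<'E'
JO=J(0.9,1,0)[:2]
E
python3 - <<'E'
from h import *
np.set_printoptions(precision=4,suppress=True)
def st(t): s=r.read_state(); print(t,s["time_s"],"w",s["grip_width"],"gf",s["grip_force"],s["contact_force"],W2J(s["eef_pos"]))
q=down(A)
r.reach(J(2.5,60,150),q)
r.move_straight(J(2.5,60,68),q,speed=.12,max_force=15); st("down")
command_gripper(.0,25); st("grip")
s=r.read_state()
im,d,c=snap("side"); 
if s["grip_width"]<.0455:
    r.move_straight(J(2.5,85.2,68),q,speed=.03,max_force=40); st("slid")
E
```

```text
down 3.6167 w 0.085438206206842 gf 0.0 [-0.3042 -0.3202  0.3175] [ 3.3115 59.964  69.0918]
grip 4.1417 w 0.0382131972940277 gf 24.92263823747635 [-0.0551  0.4809  5.5333] [ 2.9988 60.0387 68.6841]
slid 5.1833 w 0.03814956700043113 gf 25.97380131483078 [  3.2241 -19.9731   2.2504] [ 2.9079 80.1925 67.6569]
```

```bash
python3 - <<'E'
from h import *
im,d,c=snap("wrist");np.savez("w2.npz",im=im,d=d,**c)
i2,_,_=snap("side"); s=cv2.resize(i2[120:280,220:380],(480,480),interpolation=cv2.INTER_CUBIC)
save("w2",np.hstack([cv2.resize(im[:,100:460],(320,480)),s]))
s=r.read_state(); print(s["time_s"],s["contact_force"],W2J(s["eef_pos"]),s["grip_width"])
E
python3 m.py w2.npz
```

```text
5.2833 [  2.90285268 -20.61139564   1.64443815] [ 2.90098381 80.18344504 67.642051  ] 0.038133515230043775
housing top 5901 p2 [-16.9  32.4  74.3] p50 [ 3.3 66.1 79. ] p98 [24.  92.6 88.1]
red 2 p2 [-15.5  80.6  71.2] p50 [-14.9  81.5  79.5] p98 [-14.3  82.4  87.8]
outer tube top 48 p2 [-3.4 27.9 73.3] p50 [ 4.4 29.4 74.1] p98 [11.6 29.9 74.9]
face top 0
inner top 6273 p2 [-10.2 121.6  69.9] p50 [ -0.5 158.1  71.3] p98 [  9.2 188.9  72.7]
plate 25486 p2 [-58.3  66.1   9.9] p50 [ 13.4 140.6  11.3] p98 [ 57.3 215.8  14.8]
bench 6762 p2 [-138.9   15.6   -2. ] p50 [-110.9   61.5   -0.8] p98 [-81.2  98.7   0.5]
```

View pics/w2.png

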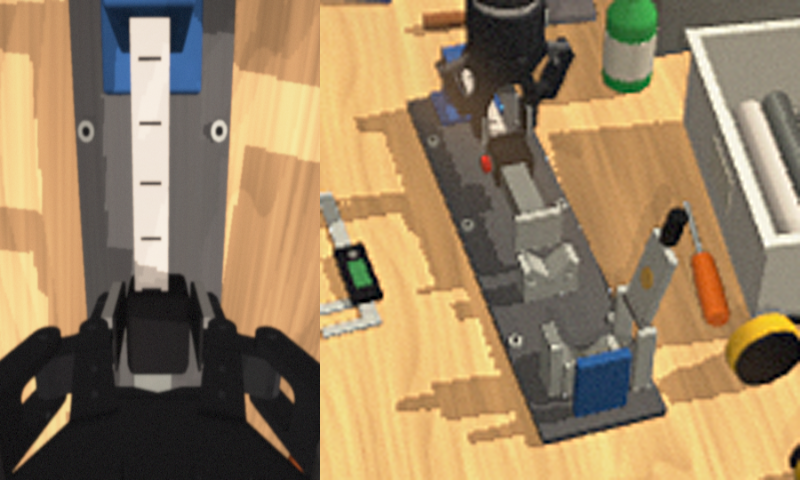

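The fingers stand beyond the button (red, at (487,163) in the side crop), so they slipped along the housing. I'll open and look.

```bash
python3 - <<'E'
from h import *
command_gripper(.085); s=r.read_state(); print(s["grip_width"])
p=np.array(s["eef_pos"]); r.move_straight(p+[0,0,.09],speed=.15)
r.move_straight(J(0,0,200),speed=.2)
im,d,c=snap("wrist");np.savez("w3.npz",im=im,d=d,**c)
save("w3",im); print(r.read_state()["time_s"])
E
python3 m.py w3.npz
```

```text
0.08498520630994803
7.2333
housing top 2395 p2 [-14.9  22.5  74.1] p50 [ 2.7 58.2 78.8] p98 [22.5 81.9 80.5]
red 121 p2 [-24.7  52.9  62.8] p50 [-21.8  61.6  68.9] p98 [-18.8  69.8  70.9]
outer tube top 1454 p2 [-12.6 -23.9  72.6] p50 [-0.2  3.5 74.2] p98 [12.5 28.5 75.7]
face top 389 p2 [-21.9 -44.5  80.3] p50 [ -0.3 -40.3  84. ] p98 [ 21.6 -37.3  85.4]
inner top 1686 p2 [-10.1 121.4  69.7] p50 [ -0.4 150.1  71.3] p98 [  9.6 177.7  72.8]
plate 10681 p2 [-58.3  64.6   9.7] p50 [-13.4 134.2  11.3] p98 [ 57.5 198.7  14.8]
bench 4254 p2 [-138.8    1.9   -2.3] p50 [-109.7   52.4   -0.8] p98 [-81.1  98.1   0.8]
```

View pics/w3.png

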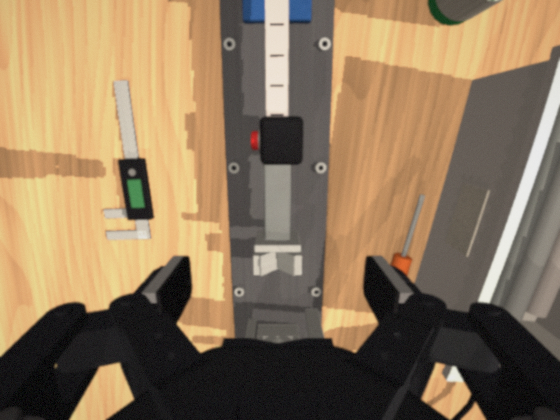

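```bash
python3 - <<'E'
from h import *
np.set_printoptions(precision=2,suppress=True)
q=down(A)
r.reach(J(2.5,61,140),q)
r.move_straight(J(2.5,61,64),q,speed=.12,max_force=15)
for w in(.054,.05,.048,.046,.044,.042,.040,.038):
    command_gripper(w,20); s=r.read_state(); print(w,round(s["grip_width"]*1e3,2),round(s["grip_force"],1),np.array(s["contact_force"]),W2J(s["eef_pos"]),s["time_s"])
    if w in(.054,): a,_,_=snap("side")
b,_,_=snap("side")
f=lambda i:cv2.resize(i[130:210,235:315],(400,400),interpolation=cv2.INTER_CUBIC)
save("s4",np.hstack([f(a),f(b)]))
E
```

```text
0.054 53.89 0.0 [ 0.8  -0.37  0.07] [ 2.59 61.06 64.25] 8.8667
0.05 49.91 0.0 [-0.67 -0.39  0.21] [ 2.51 61.01 63.99] 9.1333
0.048 47.75 0.0 [-0.08  0.57 -0.01] [ 2.49 61.02 63.97] 9.35
0.046 45.91 0.0 [-0.05 -0.62  0.81] [ 2.5 61.  64. ] 9.5667
0.044 44.27 0.0 [-0.54 -0.12 -0.33] [ 2.49 61.01 64.  ] 9.7833
0.042 42.01 0.0 [ 0.74 -0.57 -0.11] [ 2.51 60.99 64.01] 10.0
0.04 40.33 0.9 [1.94 1.7  0.27] [ 2.96 61.   64.19] 10.2167
0.038 39.04 20.3 [2.31 0.24 2.24] [ 2.97 61.02 64.3 ] 10.4333
```

View pics/s4.png

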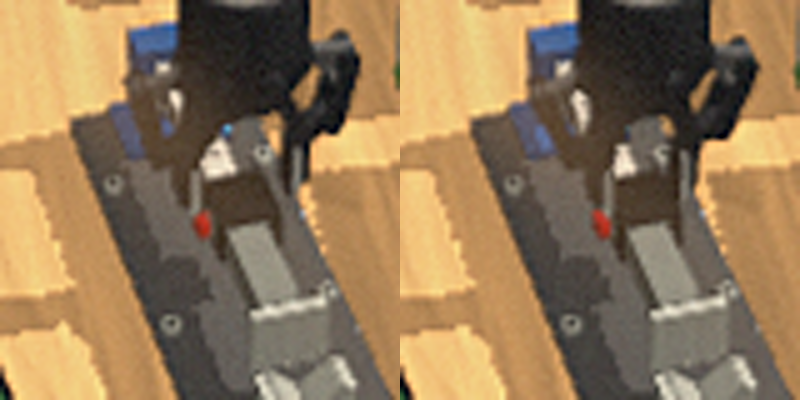

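In both crops the fingers stand a little beyond or above the red button ((203,225), (602,225)), not on it. I'll check the fingers' real place by depth.

```bash
python3 - <<'E'
from h import *
np.set_printoptions(precision=1,suppress=True)
s=r.read_state(); print(W2J(s["eef_pos"]),s["eef_rot"],down(A))
print(Ro.from_quat(s["eef_rot"]).as_matrix())
def tool(P,s): return (P-np.array(s["eef_pos"]))@Ro.from_quat(s["eef_rot"]).as_matrix()*1e3
im,d,c=snap("wrist"); W=cloud(d,c); P=W2J(W); np.savez("w5.npz",im=im,d=d,**c)
m0=optics.camera_model("wrist"); print(np.array(m0["tool_from_camera"])*np.array([1,1,1,1000]))
# side cloud around the gripper
im,d2,c2=snap("side"); Q=W2J(cloud(d2,c2))
for n,X,dd in(("wrist",P,d),("side",Q,d2)):
  for sx in(-1,1):
    for z in range(30,130,10):
      a=(X[...,0]-3)*sx
      m=(dd>0)&(a>17.5)&(a<48)&(X[...,1]>30)&(X[...,1]<120)&(X[...,2]>z)&(X[...,2]<z+10)
      if m.sum()>3: print(n,sx,z,m.sum(),np.percentile(X[m],[5,50,95],axis=0)[:,:2].T.ravel())
E
```

```text
[ 3.  61.  64.3] [0.7 0.7 0.  0. ] [0.7 0.7 0.  0. ]
[[-0.1  1.   0. ]
 [ 1.   0.1  0. ]
 [ 0.   0.  -1. ]]
[[  -0.    -1.    -0.3   67.6]
 [   1.    -0.     0.     0.5]
 [  -0.    -0.3    1.  -150.9]
 [   0.     0.     0.  1000. ]]
wrist -1 50 5 [-22.5 -14.9 -14.5  71.3  81.6  82. ]
wrist -1 60 75 [-24.3 -21.  -15.4  68.9  69.7  80.4]
wrist -1 70 241 [-19.2 -15.7 -14.6  46.4  65.2  79.2]
wrist -1 80 312 [-28.4 -17.9 -16.   54.4  69.5  73.7]
wrist -1 90 411 [-28.8 -18.4 -16.   54.3  69.3  73.6]
wrist -1 100 406 [-28.  -16.7 -16.1  53.7  69.8  73.6]
wrist -1 110 695 [-36.3 -19.1 -16.2  54.9  69.7  75.6]
wrist -1 120 2152 [-42.2 -34.6 -18.8  55.6  69.8  75.6]
wrist 1 50 11 [20.7 21.4 22.1 81.8 82.2 82.5]
wrist 1 60 15 [20.7 21.3 22.7 80.6 82.2 82.5]
wrist 1 70 412 [20.6 22.  23.7 45.2 65.1 81. ]
wrist 1 80 312 [23.2 24.8 35.  54.6 69.4 73.6]
wrist 1 90 386 [22.9 25.6 35.5 54.5 69.3 73.6]
wrist 1 100 398 [22.7 24.  34.7 54.  70.  73.7]
wrist 1 110 675 [22.9 25.5 43.  54.7 69.7 75.5]
wrist 1 120 2076 [25.3 41.  48.5 55.7 69.9 75.4]
side -1 50 5 [-22.5 -15.9 -15.   41.4  49.3  54.6]
side -1 60 13 [-25.3 -19.7 -15.1  46.5  51.2  61.4]
side -1 70 12 [-25.4 -20.1 -14.8  42.6  53.   59.6]
side -1 80 12 [-27.4 -21.8 -16.5  46.   54.   64.8]
side -1 90 12 [-28.7 -22.6 -17.3  45.4  53.6  62.6]
side -1 100 16 [-28.6 -22.5 -16.2  49.2  50.9  57.6]
side -1 110 12 [-41.3 -25.8 -16.5  48.9  52.6  56.8]
side -1 120 34 [-39.5 -26.7 -17.5  45.5  50.8  66.9]
side 1 70 10 [21.3 23.7 29.6 40.  52.4 74. ]
side 1 80 16 [22.1 24.7 33.8 43.5 52.7 69.3]
side 1 90 14 [22.3 26.4 37.6 46.  51.1 67.1]
side 1 100 19 [23.  25.  38.2 47.1 54.  70.5]
side 1 110 21 [23.8 26.4 40.  47.2 53.1 66.9]
side 1 120 32 [25.6 39.7 48.7 46.5 51.2 68.2]
```

```bash
python3 - <<'E'
from h import *
np.set_printoptions(precision=1,suppress=True)
f=np.load("w5.npz"); im,d=f["im"],f["d"]; c={k:f[k] for k in("K","k1","T")}
P=W2J(cloud(d,c))
for lo,hi in((25,28),(28,31),(31,35)):
  for s in(-1,1):
    a=(P[...,0]-3)*s
    m=(d>0)&(a>lo)&(a<hi)&(P[...,1]>30)&(P[...,1]<100)&(P[...,2]>18)
    print(lo,s,m.sum(),np.percentile(P[m],[0,1,5,20,50],axis=0)[:,1:].tolist() if m.any() else 0)
v,u=np.nonzero((d>0)&(P[...,0]>24.5)&(P[...,0]<40)&(P[...,1]>50)&(P[...,1]<80)&(P[...,2]>18)&(P[...,2]<85))
print(u.min(),u.max(),v.min(),v.max())
save("w5",cv2.resize(im[190:400,140:420],(800,600)))
E
```

```text
25 -1 1017 [[68.53924828523716, 58.44538375736111], [69.2059313361032, 62.86207898035444], [71.61551513895114, 93.21996399172899], [72.88537330626195, 122.52210496944691], [73.64103963423189, 161.56864634228387]]
25 1 1132 [[71.30783438593332, 77.42370424776499], [71.87315456813106, 81.72703597376767], [72.35651891602916, 95.5914247185133], [72.94944748798173, 122.339205320176], [73.62484841993708, 160.0473127249897]]
28 -1 706 [[67.48358998719807, 61.96754735888274], [68.79500737282858, 82.56947814809074], [69.128681630902, 87.4353331728698], [71.49417256374502, 113.69996330291193], [73.27032849795079, 162.97275828227492]]
28 1 760 [[68.46141236240207, 81.49236625344669], [68.76258513235683, 83.2954542268855], [69.1316697052011, 90.06131745373617], [72.13572857928403, 119.79308704593194], [73.32625173662223, 163.58013323631272]]
31 -1 532 [[57.96145341823756, 81.63262519519618], [60.2843485989185, 84.497360403977], [64.00181687426904, 90.78132266379525], [68.98716374958225, 118.23454232196426], [70.70191982160787, 127.635031301053]]
31 1 559 [[61.953677104192536, 80.5478262206042], [63.198901665725785, 83.33689272692072], [67.47158687038697, 88.56743378306899], [69.22200533025011, 104.77663702576929], [72.41016596386899, 128.15761651895608]]
319 343 246 259
```

View pics/w5.png

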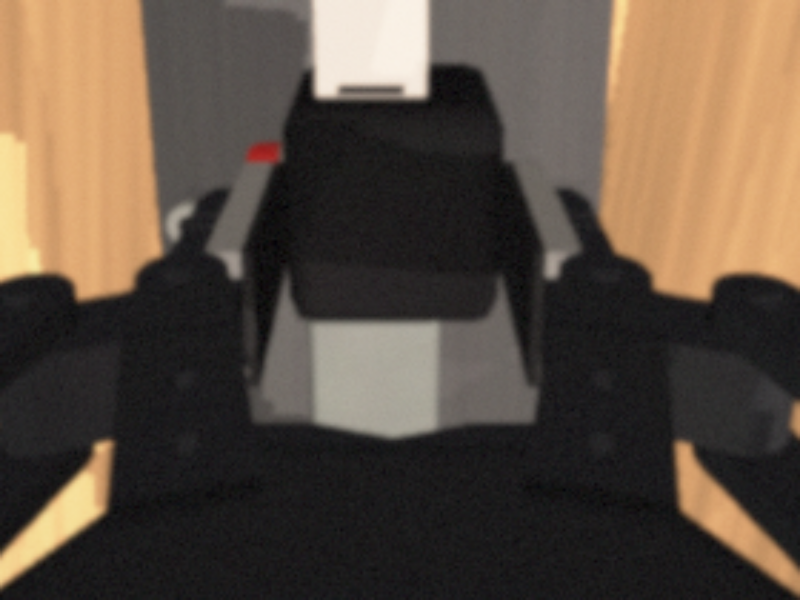

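The picture shows the pads gripping the top of the housing, their tips ending above the red button (263,152). By depth the tips lie at z≈77 mm, higher than the nominal tool gives. I'll check this with the open fingers.

```bash
python3 - <<'E'
from h import *
np.set_printoptions(precision=1,suppress=True)
for n,tz in(("w1",300),("w3",200),("w2",67.6),("w5",64.3)):
    f=np.load(n+".npz"); d=f["d"]; c={k:f[k] for k in("K","k1","T")}
    m=np.array(optics.camera_model("wrist")["tool_from_camera"])
    c["T"]=m; P=cloud(d,c)*1e3   # tool coords
    for s in(-1,1):
        a=P[...,1]*s
        q=P[(d>0)&(a>18)&(a<65)&(np.abs(P[...,0])<25)&(P[...,2]<(30 if tz>100 else 12))&(P[...,2]>-60)]
        q=q[(q[:,1]*s>(24 if tz<100 else 18))]
        print(n,s,len(q),"tool z max",np.percentile(q[:,2],[90,98,99.8]),"x at tip",np.median(q[q[:,2]>np.percentile(q[:,2],95)],0))
E
```

```text
w1 -1 2255 tool z max [-28.6 -23.2 -21.4] x at tip [  1.6 -42.4 -23.8]
w1 1 2272 tool z max [-28.5 -23.4 -21.5] x at tip [  1.5  43.2 -23.8]
w3 -1 2245 tool z max [-28.5 -23.6 -21.4] x at tip [  1.7 -42.2 -24. ]
w3 1 2262 tool z max [-28.3 -23.6 -21.7] x at tip [  2.2  43.  -24. ]
w2 -1 981 tool z max [-25.8 -18.6 -14.8] x at tip [  8.4 -28.6 -19.1]
w2 1 1084 tool z max [-25.  -18.1 -13.4] x at tip [  8.7  28.4 -18.5]
w5 -1 1093 tool z max [-22.7  -0.    3.1] x at tip [  8.6 -25.5  -0.6]
w5 1 1148 tool z max [-24.5 -17.6 -13.8] x at tip [ 12.   26.6 -18.3]
```

The tips really stand about 36 mm farther back along the tool than stated, consistently in every frame. I'll correct for it: grasp point = 32 mm behind TCP.

```bash
cat >> h.py <<'E'
GZ=-32  # mm: real grasp point along tool z from TCP (tips 19 mm ahead of it)
def st(t): s=r.read_state(); print(t,round(s["time_s"],1),"w",round(s["grip_width"]*1e3,1),"gf",round(s["grip_force"],1),np.round(s["contact_force"],1),np.round(W2J(s["eef_pos"]),1)); return s
E
python3 - <<'E'
from h import *
q=down(A); s=st("0")
command_gripper(.085)
hit=r.move_straight(J(2.5,60,32),q,speed=.06,max_force=10); st(f"down {hit}")
if not hit:
    for w in(.052,.050,.048,.046,.044,.042,.04):
        command_gripper(w,25); s=st(w)
        if s["grip_force"]>15: break
    if .041<s["grip_width"]<.0455:
        p=W2J(s["eef_pos"]); r.move_straight(J(p[0],p[1]+25,p[2]),q,speed=.03,max_force=30); st("slid")
        im,d,c=snap("wrist");np.savez("w6.npz",im=im,d=d,**c)
E
[ -f w6.npz ] && python3 m.py w6.npz
```

```text
0 10.6 w 39.3 gf 20.3 [2.9 0.  1.9] [ 3.  61.  64.3]
down False 11.8 w 84.9 gf 0.0 [ 0.1 -0.5 -0.2] [ 2.6 60.  31.9]
0.052 12.2 w 52.0 gf 2.2 [-5.5  0.7  3.1] [ 1.7 60.  32.1]
0.05 12.4 w 49.8 gf 2.7 [-5.8 -1.2  3.7] [ 1.6 60.  32. ]
0.048 12.7 w 47.7 gf 2.9 [-6.6 -1.1  4.8] [ 1.5 60.  32. ]
0.046 12.9 w 46.1 gf 3.2 [-5.3 -0.8  5.4] [ 1.2 60.  32. ]
0.044 13.1 w 44.3 gf 3.6 [-7.4 -1.5  3.9] [ 1.  60.  31.9]
0.042 13.3 w 42.4 gf 24.8 [-6.4 -0.3  5.6] [ 1.6 60.  32.2]
slid 14.3 w 42.6 gf 26.1 [-1.7 -0.5  3.7] [ 1.6 85.3 32.2]
housing top 10374 p2 [-29.4  69.6  74.8] p50 [ 3.2 93.  79.1] p98 [ 29.8 108.   88.8]
red 0
outer tube top 0
face top 0
inner top 10507 p2 [-10.2 121.7  70. ] p50 [ -0.6 158.6  71.3] p98 [  9.  188.7  72.7]
plate 31628 p2 [-58.5  75.7   9.9] p50 [ 13.9 148.   11.3] p98 [ 57.4 216.3  15.1]
bench 6836 p2 [-139.1   27.4   -2. ] p50 [-112.9   70.7   -0.8] p98 [-81.3  98.9   0.4]
```

```bash
python3 - <<'E'
from h import *
command_gripper(.06); command_gripper(.085)
s=r.read_state(); p=W2J(s["eef_pos"])
r.move_straight(J(2.5,p[1],130),speed=.15)
r.move_straight(J(0,10,200),speed=.2)
im,d,c=snap("wrist");np.savez("w7.npz",im=im,d=d,**c); st("up")
c2=dict(c); P=W2J(cloud(d,c)); hsv=cv2.cvtColor(im,cv2.COLOR_RGB2HSV)
m=(d>0)&((hsv[...,0]<8)|(hsv[...,0]>172))&(hsv[...,1]>140)&(P[...,0]>-60)&(P[...,0]<10)&(P[...,1]>40)&(P[...,1]<150)
print("red",m.sum(),np.percentile(P[m],[2,50,98],axis=0))
a=lambda y0,y1,z0,z1,x=30:P[(d>0)&(abs(P[...,0])<x)&(P[...,1]>y0)&(P[...,1]<y1)&(P[...,2]>z0)&(P[...,2]<z1)]
print("face",np.percentile(a(-60,10,80,95),[2,50,98],axis=0));h=a(40,150,76.5,90);print("housing",np.percentile(h,[2,50,98],axis=0))
E
```

```text
up 16.5 w 85.4 gf 0.0 [ 0.7 -0.   0.2] [ -0.7  10.6 198.7]
red 133 [[-30.5562513   77.84355549  10.89859248]
 [-21.68496659  86.60851399  68.84907644]
 [-18.71850004  94.28932545  71.36453415]]
face [[-21.72855834 -20.15769896  80.67844154]
 [ -0.34921977 -15.68266719  84.10434023]
 [ 21.85254031 -12.42502891  85.58090602]]
housing [[-14.40859724  66.24224218  76.89317752]
 [  3.44902392  86.51113935  79.05067215]
 [ 22.03524813 106.20198039  80.68042754]]
```

The stop moved 25.0 mm and the button is out again. Now a close look at the tube in the rack.

```bash
python3 - <<'E'
from h import *
np.set_printoptions(precision=4,suppress=True)
q=down(np.deg2rad(-83.4))
r.reach([.50,-.405,.22],q); s=st("rack")
im,d,c=snap("wrist");np.savez("w8.npz",im=im,d=d,**c);save("w8",im)
hsv=cv2.cvtColor(im,cv2.COLOR_RGB2HSV);P=cloud(d,c)
m=(d>0)&(hsv[...,0]>100)&(hsv[...,0]<125)&(hsv[...,1]>130)&(P[...,2]>.045)&(P[...,2]<.085)
m=cv2.morphologyEx(m.astype(np.uint8),cv2.MORPH_OPEN,np.ones((3,3)))
n,l,stt,_=cv2.connectedComponentsWithStats(m)
for i in range(1,n):
    if stt[i,4]>300:
        Q=P[l==i]; top=Q[Q[:,2]>np.percentile(Q[:,2],60)]
        mu=top[:,:2].mean(0); e=np.linalg.svd(top[:,:2]-mu,full_matrices=False)[2][0]; e*=np.sign(e[0])
        t=(Q[:,:2]-mu)@e; w=(Q[:,:2]-mu)@np.array([-e[1],e[0]])
        print(stt[i],"ang",np.degrees(np.arctan2(e[1],e[0])),"ctr",mu+e*(t.min()+t.max())/2,"len",np.ptp(t),np.percentile(t,99.5)-np.percentile(t,.5),"w",w.min(),w.max(),"z",np.percentile(Q[:,2],[50,98]))
E
```

```text
rack 18.5 w 85.0 gf 0.0 [-0.2 -0.5 -0.4] [ -98.9 -532.7  220.1]
[ 274   75   29  181 4619] ang 6.508057731052677 ctr [ 0.5296 -0.4104] len 0.1867172414717494 0.18415628531588923 w -0.01316596069072747 0.01463667464692239 z [0.0696 0.0721]
[  0  78  13  46 391] ang 5.04201596520662 ctr [ 0.5706 -0.0959] len 0.047096324801492694 0.04616182252015737 w -0.0018582565400411008 0.0020535664720363112 z [0.052  0.0603]
```

View pics/w8.png

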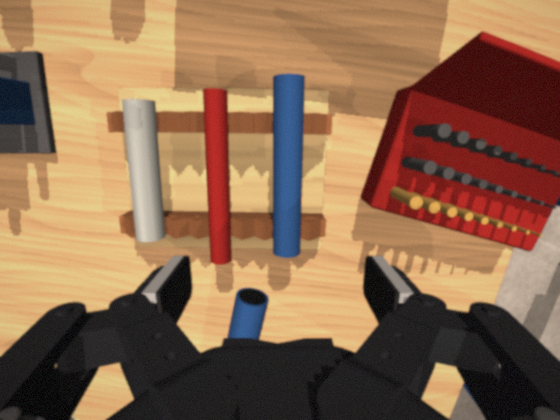

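The blue tube, (289,165), is free at both sides of its middle; red (217,175) and grey (145,170) lie beside it. I'll grasp it.

```bash
python3 - <<'E'
from h import *
a=np.deg2rad(6.5); q=down(a-np.pi/2); c=np.array([.5296,-.4104])+.005*np.array([np.cos(a),np.sin(a)])
command_gripper(.07)
r.reach([*c,.12],q)
hit=r.move_straight([*c,.024],q,speed=.08,max_force=10); st(f"down {hit}")
command_gripper(.0,45); s=st("grip")
if not hit and .028<s["grip_width"]<.035:
    r.move_straight([*c,.15],q,speed=.12); s=st("lift"); print(s["eef_pos"])
    r.reach(J(0,-116,160),down(A)); s=st("over")
    im,d,cc=snap("wrist");np.savez("w9.npz",im=im,d=d,**cc)
    i2,_,_=snap("side"); save("w9",np.hstack([im[:,80:480],i2[:,160:560]]))
E
```

```text
down False 20.7 w 70.0 gf 0.0 [-0.7 -0.   0.1] [ -65.5 -542.1   24.7]
grip 21.2 w 30.5 gf 44.4 [-0.   0.4  3.2] [ -65.7 -542.    24.6]
lift 22.4 w 30.9 gf 44.7 [ 0.6 -0.5 -4.1] [ -66.2 -541.4  148.8]
[ 0.53416224 -0.40944499  0.14884395]
over 23.9 w 31.1 gf 77.2 [-0.2 -0.2 -3.4] [   0.2 -117.   159.9]
```

View pics/w9.png

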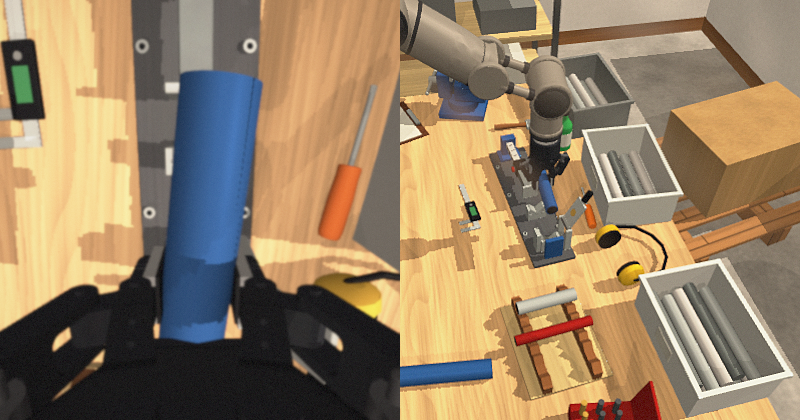

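The tube is held level across the pads, its far end at (215,75) in the wrist view. Next I'll measure its angle and end from that frame's depth, then seat it.

```bash
python3 - <<'E'
from h import *
np.set_printoptions(precision=2,suppress=True)
f=np.load("w9.npz"); im,d=f["im"],f["d"]; c={k:f[k] for k in("K","k1","T")}
P=W2J(cloud(d,c)); hsv=cv2.cvtColor(im,cv2.COLOR_RGB2HSV)
m=(d>0)&(hsv[...,0]>100)&(hsv[...,0]<125)&(hsv[...,1]>120)&(P[...,2]>150)&(P[...,2]<240)
Q=P[m]; print(len(Q),np.percentile(Q,[.5,50,99.5],axis=0))
y0,y1=np.percentile(Q[:,1],[1,99])
xs=[];zs=[];ys=[]
for y in np.arange(y0,y1,6):
    k=Q[abs(Q[:,1]-y)<3]
    if len(k)>30: ys.append(y);xs.append((k[:,0].min()+k[:,0].max())/2);zs.append(np.percentile(k[:,2],97))
ys=np.array(ys);print(np.c_[ys,xs,zs])
k=ys>-90; print("yaw slope",np.polyfit(ys[k],np.array(xs)[k],1),"pitch",np.polyfit(ys[k],np.array(zs)[k],1))
E
```

```text
19555 [[ -14.58 -135.27  195.49]
 [   4.22  -73.45  204.96]
 [  22.35  -29.63  207.75]]
[[-134.27   -1.6   207.39]
 [-128.27   -1.04  207.35]
 [-122.27    0.52  207.31]
 [-116.27    0.83  207.46]
 [-110.27    0.82  207.34]
 [-104.27    0.77  207.32]
 [ -98.27    2.06  207.3 ]
 [ -92.27    3.05  207.35]
 [ -86.27    3.7   207.28]
 [ -80.27    4.3   207.26]
 [ -74.27    5.2   207.17]
 [ -68.27    5.79  207.19]
 [ -62.27    6.58  207.19]
 [ -56.27    7.27  207.2 ]
 [ -50.27    7.43  207.11]
 [ -44.27    8.08  207.31]
 [ -38.27    8.73  207.11]
 [ -32.27    9.26  207.09]]
yaw slope [ 0.1  12.68] pitch [ -0.   207.05]
```

```bash
cat > t.py <<'E'
from h import *
def tube():
    im,d,c=snap("wrist"); P=W2J(cloud(d,c)); hsv=cv2.cvtColor(im,cv2.COLOR_RGB2HSV)
    tz=r.read_state()["eef_pos"][2]*1e3
    m=(d>0)&(hsv[...,0]>100)&(hsv[...,0]<125)&(hsv[...,1]>120)&(P[...,2]>tz+30)&(P[...,2]<tz+55)&(P[...,1]>-150)
    Q=P[m]; ys=[];xs=[]
    for y in np.arange(-95,-30,6):
        k=Q[abs(Q[:,1]-y)<3]
        if len(k)>30: ys.append(y);xs.append((k[:,0].min()+k[:,0].max())/2)
    f=np.polyfit(ys,xs,1); e=np.percentile(Q[:,1],99.5); zt=np.percentile(Q[:,2],95)
    print("slope %.4f x@-117 %.1f x@-73 %.1f end %.1f ztop %.1f"%(f[0],np.polyval(f,-117),np.polyval(f,-73),e,zt)); return f,e,zt
E
python3 - <<'E'
from t import *
b=np.arctan(.1045)
r.move_straight(J(-.8,-113,130),down(A+b),speed=.1); st("rot")
f,e,z=tube()
b2=b+np.arctan(f[0]); s=r.read_state(); p=W2J(s["eef_pos"])
x=p[0]-np.polyval(f,-113)
r.move_straight(J(x,p[1]+(-25-e),100),down(A+b2),speed=.1); st("fix")
f,e,z=tube(); print(np.degrees(b2))
E
```

```text
rot 24.5 w 30.9 gf 77.2 [-0.4  0.4 -2.6] [  -0.7 -113.4  130. ]
slope 0.0094 x@-117 -0.7 x@-73 -0.3 end -25.9 ztop 177.2
fix 25.0 w 30.5 gf 77.2 [-0.1 -0.3 -2.4] [   0.5 -112.5  100.2]
slope -0.0007 x@-117 0.5 x@-73 0.5 end -25.1 ztop 147.4
6.506633491169777
```

```bash
python3 - <<'E'
from t import *
q=r.read_state()["eef_rot"]
r.move_straight(J(0,-112.5,50),q,speed=.1); st("pre"); tube()
hit=r.move_straight(J(0,-112.5,29.5),q,speed=.04,max_force=12); st(f"down {hit}"); tube()
E
```

```text
pre 25.7 w 31.1 gf 77.2 [ 0.   0.4 -2.3] [   0.5 -112.6   50.5]
slope -0.0005 x@-117 0.3 x@-73 0.3 end -25.0 ztop 97.6
down True 26.2 w 30.7 gf 78.9 [-1.5 -0.2  4.8] [  -0.5 -112.5   30.5]
slope 0.0016 x@-117 -0.7 x@-73 -0.6 end -24.8 ztop 77.7
```

```bash
python3 - <<'E'
from t import *
s=r.read_state(); q=s["eef_rot"]; p=W2J(s["eef_pos"])
hit=r.move_straight(J(p[0],p[1]+9,p[2]),q,speed=.02,max_force=12); s=st(f"push {hit}"); tube()
command_gripper(.05); st("open"); tube()
p=W2J(s["eef_pos"]); r.move_straight(J(p[0],p[1],100),q,speed=.12)
r.move_straight(J(-40,-60,170),down(A),speed=.2); s=st("up")
im,d,c=snap("wrist");np.savez("w10.npz",im=im,d=d,**c);save("w10",im)
i2,d2,c2=snap("side");np.savez("s10.npz",im=i2,d=d2,**c2)
P=W2J(cloud(d2,c2)); hsv=cv2.cvtColor(i2,cv2.COLOR_RGB2HSV)
# leaf points: x>20, z>95
m=(d2>0)&(P[...,1]>-215)&(P[...,1]<-160)&(P[...,2]>95)&(P[...,0]>20)&(P[...,0]<150)
print(m.sum(),np.percentile(P[m],[2,50,98],axis=0))
k=m&(hsv[...,2]<60); print("handle",k.sum(),np.percentile(P[k],[5,50,95],axis=0))
E
```

```text
push True 26.6 w 30.6 gf 79.6 [ 0.7 -2.3  3.1] [  -0.6 -108.7   30.5]
slope 0.0040 x@-117 -0.8 x@-73 -0.6 end -21.0 ztop 77.7
open 27.0 w 50.0 gf 0.0 [ 0.4 -0.7 -0.8] [  -1.4 -108.2   29.8]
slope 0.0066 x@-117 -0.9 x@-73 -0.6 end -21.4 ztop 77.7
up 28.4 w 50.3 gf 0.0 [-0.5 -0.4 -0.5] [-40.1 -60.2 169.2]
457 [[  46.56868195 -212.79040042   96.63583766]
 [  71.76943456 -194.04479895  139.76103535]
 [ 106.05644878 -168.34877452  195.2181437 ]]
handle 73 [[  87.1592817  -199.40190981  167.70580512]
 [  96.81343299 -195.99410004  183.56613699]
 [ 108.61088063 -188.34392838  195.88755898]]
```

View pics/w10.png

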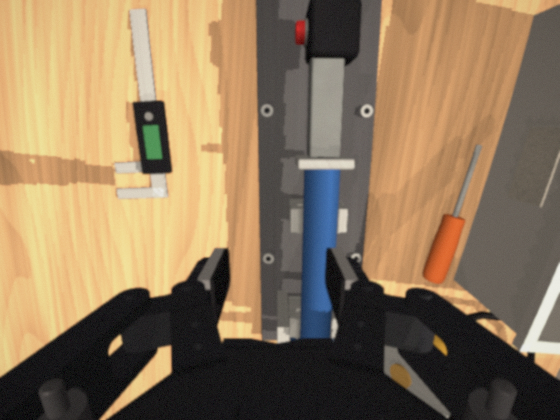

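The tube lies in the V blocks, its end against the stop face at (326,164), and the red button is out at (300,32). For the leaf I'll grip the handle across jig y with the tool vertical, letting the handle pivot between the pads along the arc.

```bash
cat > leaf.py <<'E'
from t import *
def pose(th,up=6,R=108): return J(45-R*np.cos(th),-187,86+R*np.sin(th)+up-31)
if __name__=="__main__":
    q=down(A-np.pi/2); th=2.05
    command_gripper(.07)
    p=pose(th); r.move_straight(J(-40,-60,260),speed=.2)
    r.reach(p+[0,0,.09],q); st("above")
    hit=r.move_straight(p,q,speed=.08,max_force=8); st(f"down {hit}")
    command_gripper(0,20); s=st("grip")
    if .014<s["grip_width"]<.022 and not hit:
        for th in np.linspace(2.05,0.0,12)[1:-1]:
            if r.move_straight(pose(th),q,speed=.12,max_force=25): st(f"stopped {th}"); break
        st(f"th {th:.2f}")
E
python3 leaf.py
```

```text
above 30.7 w 69.9 gf 0.0 [ 0.8  0.5 -0.1] [  94.4 -186.6  246.1]
down False 32.0 w 69.8 gf 0.0 [-0.1 -0.7  0.2] [  95.2 -187.1  157.5]
grip 32.5 w 17.0 gf 22.9 [-0.1 -4.9  1.2] [  94.9 -188.5  157.3]
th 0.19 35.7 w 17.0 gf 32.3 [-3.1 -7.7  1.5] [ -61.6 -188.7   81. ]
```

```bash
python3 - <<'E'
from leaf import *
q=down(A-np.pi/2)
hit=r.move_straight(pose(-.02),q,speed=.03,max_force=10); s=st(f"closed {hit}")
command_gripper(.05); p=W2J(s["eef_pos"])
r.move_straight(J(p[0],-187.5,150),q,speed=.1); r.move_straight(J(-60,-150,260),q,speed=.2)
r.movej([*np.array(r.read_state()["joint_positions"])[:0],1.148,.342,1.524,0,1.275,-.146]); st("away")
for n in("top","side"):
    im,d,c=snap(n); P=W2J(cloud(d,c)); hsv=cv2.cvtColor(im,cv2.COLOR_RGB2HSV)
    B=lambda x0,x1,y0,y1,z0,z1:(d>0)&(P[...,0]>x0)&(P[...,0]<x1)&(P[...,1]>y0)&(P[...,1]<y1)&(P[...,2]>z0)&(P[...,2]<z1)
    pr=lambda t,m:print(n,t,m.sum(),np.percentile(P[m],[3,50,97],axis=0).round(1).tolist() if m.any() else "")
    pr("leaf/handle",B(-85,60,-212,-165,76,200)); pr("handle",B(-85,-45,-205,-170,60,200)); pr("leaf mid",B(-30,25,-205,-170,60,200))
    pr("leaf open zone",B(55,150,-215,-160,95,250))
    pr("tube",B(-20,20,-165,-10,55,90)&(hsv[...,0]>100)&(hsv[...,0]<125)&(hsv[...,1]>120))
    pr("face",B(-25,25,-40,10,80,95)); pr("red",B(-40,-10,70,110,40,80)&((hsv[...,0]<8)|(hsv[...,0]>172))&(hsv[...,1]>140))
E
```

```text
closed False 36.6 w 17.4 gf 34.0 [-3.3 -9.7  0.2] [ -63.1 -188.7   59.2]
away 41.0 w 50.0 gf 0.0 [0.3 0.6 0.4] [-367.4  406.   222.3]
top leaf/handle 570 [[-71.4, -209.7, 84.9], [-4.1, -188.7, 90.0], [45.4, -167.9, 95.9]]
top handle 74 [[-78.2, -197.1, 87.6], [-63.2, -188.6, 93.1], [-46.8, -180.8, 97.2]]
top leaf mid 232 [[-28.1, -203.8, 85.9], [-3.3, -187.3, 90.1], [22.8, -171.2, 95.0]]
top leaf open zone 0 
top tube 498 [[-15.1, -160.1, 66.5], [-2.2, -93.5, 75.5], [12.8, -27.1, 80.9]]
top face 46 [[-24.2, -28.5, 80.1], [-2.0, -18.9, 84.3], [17.9, -15.1, 88.5]]
top red 18 [[-25.7, 76.9, 64.1], [-22.2, 82.2, 69.9], [-18.0, 91.6, 73.9]]
side leaf/handle 552 [[-72.5, -210.9, 83.8], [-5.8, -192.8, 91.4], [46.6, -169.1, 96.6]]
side handle 85 [[-77.1, -199.5, 79.7], [-62.8, -194.1, 93.6], [-46.7, -184.7, 98.8]]
side leaf mid 222 [[-29.1, -204.5, 67.9], [-4.4, -189.2, 91.5], [23.4, -171.0, 96.2]]
side leaf open zone 0 
side tube 340 [[-14.4, -152.1, 67.7], [-2.9, -98.1, 77.1], [11.6, -34.7, 82.8]]
side face 62 [[-21.7, -35.6, 80.3], [-0.6, -21.8, 83.7], [20.9, -3.2, 89.9]]
side red 13 [[-25.1, 72.2, 58.5], [-22.1, 76.7, 65.0], [-17.8, 85.3, 76.2]]
```

```bash
python3 - <<'E'
from h import *
r.reach(J(0,-125,130),down(A)); s=st("look")
im,d,c=snap("wrist"); P=W2J(cloud(d,c))
o=W2J(c["T"][:3,3]);print("cam",o.round(0))
for x in(-6,-1,4):
  for y in np.arange(-30,-12,1.): # nearest pixel to surface column
    k=(d>0)&(abs(P[...,0]-x)<2)&(abs(P[...,1]-y)<.5)
    if k.any(): print(x,y,np.median(P[k][:,2]).round(1),P[k][:,2].min().round(0),np.median(im[k],0).astype(int),end=" | ")
  print()
r.movej([1.148,.342,1.524,0,1.275,-.146]); st("away")
E
```

```text
look 43.5 w 50.1 gf 0.0 [-0.1  0.3  0.1] [ 1.000e-01 -1.241e+02  1.302e+02]
cam [  0. -56. 281.]
-6 -30.0 76.6 75.0 [ 53  89 138] | -6 -29.0 75.9 75.0 [ 54  91 139] | -6 -28.0 76.2 75.0 [ 54  90 139] | -6 -27.0 76.1 75.0 [ 53  91 141] | -6 -26.0 76.1 75.0 [ 53  89 137] | -6 -25.0 76.4 76.0 [ 54  90 140] | -6 -24.0 76.0 75.0 [ 54  90 137] | -6 -23.0 76.2 75.0 [ 52  89 137] | -6 -22.0 76.6 75.0 [ 54  88 136] | -6 -21.0 80.6 74.0 [ 87  89 105] | -6 -20.0 84.1 83.0 [179 172 160] | -6 -19.0 84.1 84.0 [206 199 184] | -6 -18.0 83.9 83.0 [218 210 195] | -6 -17.0 84.4 83.0 [221 216 199] | -6 -16.0 84.3 83.0 [223 218 202] | -6 -15.0 84.4 83.0 [223 218 202] | -6 -14.0 84.7 83.0 [212 205 190] | -6 -13.0 83.2 83.0 [185 178 165] | 
-1 -30.0 77.3 76.0 [ 60 100 153] | -1 -29.0 77.4 76.0 [ 59  99 153] | -1 -28.0 77.0 75.0 [ 60 101 154] | -1 -27.0 77.5 76.0 [ 62 102 156] | -1 -26.0 77.3 77.0 [ 61 101 156] | -1 -25.0 77.5 77.0 [ 61 103 160] | -1 -24.0 77.3 76.0 [ 60 102 159] | -1 -23.0 77.2 76.0 [ 64 105 164] | -1 -22.0 77.6 77.0 [ 66 104 156] | -1 -21.0 80.4 76.0 [ 86  99 105] | -1 -20.0 84.2 84.0 [18
[... 235 characters left out ...]
6 83.0 [181 175 162] | 
4 -30.0 76.8 75.0 [ 66 109 168] | 4 -29.0 77.0 75.0 [ 65 109 168] | 4 -28.0 76.8 76.0 [ 66 108 167] | 4 -27.0 77.1 76.0 [ 65 108 164] | 4 -26.0 76.7 76.0 [ 65 108 166] | 4 -25.0 76.6 76.0 [ 64 106 164] | 4 -24.0 76.2 75.0 [ 64 107 166] | 4 -23.0 76.4 75.0 [ 64 106 165] | 4 -22.0 76.9 76.0 [ 67 105 159] | 4 -21.0 79.9 76.0 [ 78  93 103] | 4 -20.0 84.2 83.0 [178 171 158] | 4 -19.0 84.4 83.0 [207 199 185] | 4 -18.0 84.8 84.0 [217 208 194] | 4 -17.0 83.9 82.0 [219 211 195] | 4 -16.0 84.1 83.0 [220 213 199] | 4 -15.0 85.1 84.0 [220 213 198] | 4 -14.0 84.3 83.0 [207 200 186] | 4 -13.0 83.5 83.0 [182 174 163] | 
away 45.9 w 49.8 gf 0.0 [ 0.3 -0.5  0.7] [-367.4  406.   222.2]
```

No visible gap: the tube butts against the stop. I'm handing the job in.

```bash
python3 -c "
from workcell import r
print(r.finish_job())"
```

```text
the job is handed in; nothing more can be done
None
```

I handed the job in at about 46 s, and the verdict was not shown. My last camera checks had the stop in its next hole with the button out, the blue tube seated with no visible gap to the stop, and the leaf level over it. My first squeeze gripped above the button because the fingertips sit about 36 mm farther back than stated, so the fingers slid along the housing; the stop didn't move.

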